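# Complete the guide pin carrier and lift it level

### The job

One guide pin is missing from the two-bore carrier: pick out the pin standing on the board that matches the one already in the carrier, and stand it fully home in the empty bore while the carrier stays standing on the board. Let go of the pin, then take the carrier by its handle, lift it with both pins in it and finish holding it there, steady and level, its underside about 10 cm above the plywood board (do not put it down or let go at the end). Do not tip the carrier on the way, and leave the other two loose pins standing where they are.

Things in the scene. Friction and masses are not known exactly. Their poses are not given: they have to be found in the camera images.
- pin_carrier: grey plastic block 150 x 56 x 36 mm (x, y, z) with an aluminium bail handle, 0.35 kg, loose. Origin: centre of underside, z up; it stands on a plywood board whose top is 6 mm above the work surface (z = 0.006). Two blind bores, 18 mm wide, 30 mm deep, 2 mm chamfer, floor 6 mm above the underside, at x = +55 mm (empty) and -55 mm (seated pin), y = 0
- empty_bore (a point): centre of the mouth of the empty bore, at the block's top face 36 mm above its underside
- carrier_handle (a point): centre of the handle's top bar, 82 mm above the carrier's underside and over its middle. The bar runs along the carrier's x, 66 mm long, 14 mm thick (y), 16 mm tall (z), on two posts 10 mm wide at x = +28 and -28 mm, open between them
- guide_pin: the missing guide pin: plain steel cylinder 16 mm in diameter, 80 mm tall, with 2 mm chamfers, 0.11 kg, standing loose on the board. Origin at the centre of its foot, z up along the pin. Which of the three standing places it has varies
- seated_pin: the identical steel pin, 16 mm diameter and 80 mm tall, standing in the carrier's other bore; origin at the centre of its foot
- thick_pin: a different steel pin, 26 mm diameter and 50 mm tall, standing on the board; does not belong in the carrier; origin at the centre of its foot
- slim_pin: a different steel pin, 10 mm diameter and 70 mm tall, standing on the board; does not belong in the carrier; origin at the centre of its foot
- magnifier_lamp: black bench magnifier lamp to the right, an obstacle to keep clear of. Origin: a fixed point at its base. Its gooseneck rises from the front edge at about x 0.31, y -0.71 m, arching up to z 0.31; the swung-aside head hangs about x 0.53 to 0.85, y -0.36 to +0.03, z 0.18 to 0.27 m
Mind the look-alikes: they are no part of the job. Leave any green or yellow look-alike of the guide_pin alone.

How it is judged:
By the outcome, as a careful person would: the job done as asked, in the order asked, and still so for the second after the job is handed in, while the arm keeps its last pose, push and grip.
It also fails if it takes over 64 s, if anything falls off the work surface, if the arm or the gripper's body presses on something with over 40 N, if the wrist force passes 120 N, or if a joint passes its speed limit or range.

### The arm

A 6-joint arm with a two-finger parallel gripper is mounted at the origin on a cart in front of the work surface, level with it; the furniture and walls round the work are solid. World frame = base frame: x ahead of the robot, y to its left, z up, the work surface at z = 0. Lengths are in m, angles in rad, forces in N, time in s.
With the tool pointing down it reaches from about 0.225 to 0.875 m from the base axis. Payload 3.4 kg.
Tool frame: the origin (TCP) lies midway between the tips of the shut fingers; the grasp point (between the pads) lies 19 mm behind it (manip.pinch_z is the distance from the TCP to the grasp point, in m); z points along the fingers, y is the line along which they close (so a half turn about z gives the same grasp; the last joint's range is limited). The gripper opens to 85 mm and grips with 20 to 120 N. Pads are 22 mm wide; open, the fingers measure 114 mm over their backs; the gripper's body (76 mm by 85 mm) begins 54 mm behind the grasp point. The pads swing forward as they close: fully open they stand 13 mm farther back than shut.
Start: joints at [1.032, 0.276, 1.505, -0, 1.361, -0.121], TCP at [0.233, 0.526, 0.231] pointing down, gripper open.
Joint ranges: [-2.89, 2.89], [-0.75, 2.08], [0.22, 2.7], [-1.18, 4.32], [0.11, 2.71], [-2.7, 2.7]. Speed limits (rad/s): [2.57, 2.57, 3.14, 3.14, 3.14, 3.14].

### API

Orientations are given as a unit quaternion [w, x, y, z].
In Python, from rig import manip gives the robot as it stands.
- The arm moves only by the tool carry_out, never from a script. Its arguments are lists of equal length, an entry for each row: "delta_pos": the shift along the tool's x, y, z scaled (see below), a list of three; "turn": the turn, a rotation vector about the tool's x, y, z scaled (see below), a list of three; "claw": the closure, from -1 (fully open) to 1 (shut). A call has 1 to 12 rows; each row is the pose to reach, as a shift and turn from the pose commanded when the call began, along the tool's axes at that moment; what a row does not reach only later rows make up. The controller multiplies each number of a shift by 400 mm and each number of a turn by 30 degrees. A row lasts 1/10 s, in which the tool goes at most 50 mm and 8.59 degrees, less where a joint would pass 70% of its speed; a pose out of reach is approached as far as the arm can. A call with a number of a shift or a turn outside -1 to 1 is refused whole. A call with a gripper value outside its range is refused whole. The fingers move at their own pace and stop on an object; "force" is the grip in N (left out, the last holds). Time passes only in rows, so rows that repeat a pose let the fingers close. It gives the time, the measured TCP pose, the force, the opening and the grip force at its end, in the units of the state.
- manip.get_state(): the state, without advancing time (a new reading comes with each control period).
- manip.get_image(name): name is "side" or "top"; returns a dict with "image" (420x560x3 uint8, red, green, blue), "z_map" (420x560 float32, m along the optical axis (not along the pixel's ray), 0 where there is no reading), "fx", "fy", "cx", "cy" (pixels), "k1" (the pictures are not rectified: a ray, as slopes to the right and down, at radius r is drawn at 1 + k1 r^2 times it, then the intrinsics apply), "world_to_cam" (4x4, takes a point from world to camera coordinates). Camera axes: x right, y down, z forward; pixel columns grow to the right and rows downward; lengths in m; the calibration is good to about 2 mm. A picture is of the moment at which its call begins.
- manip.sign_off(): hands the job in; it is judged then, once.
Trained networks look in the newest picture that a camera, given by its name, has taken for a name from the list of things; names that differ only in an ending like _2 or _b are one class to them, and where a whole thing is asked for, a point or a joint stands for the part that bears it (a point fixed in the world has none). Each returns a list of dicts, best first, with "score" (0 to 1); they miss things now and then, are a little off and sometimes report something else, mostly with a low value. They report only what shows in the picture. A call takes as long as a camera call. They do not tell look-alikes from the thing itself.
- manip.spot_in(camera, query): "point" ([x, y, z] in m, in world coordinates, good to about 4 mm: the middle of the surface that is visible of it).
- manip.place_of(camera, query): "point" ([x, y, z] in m, in world coordinates, good to about 4 mm: a listed point, or the origin of a listed thing).
The state is a dict: "clock": time; "qpos": joint angles; "qd": joint speeds; "effort": joint torques, N m; "position": TCP position; "ee_rot": TCP orientation; "contact_force": force on the tool from outside, world axes, zero at the start; "moment": the same for the moment, N m; "width": finger opening in m; "gripper_force": force on a finger pad.
Only numpy, scipy, OpenCV 4.12 (cv2) and the standard library are available. Lean on these libraries where they do the work, as an engineer would, in place of code of your own. Each camera call takes 0.05 s, during which the arm holds its last target. There are 200 camera calls.

## Working session

There is one attempt and no reset: what is moved stays moved. The work goes in short steps, Python scripts to look and compute and a tool call to move; the robot and the scene stay as the last step left them, time stands still between calls to the robot, and variables do not carry over. Pictures are saved under pics/ and viewed, at most 10 in all, crops included, and the job is handed in when it is done.

Besides the shell and the picture viewer there is one more tool, called after ">>>" as name(argument=value, ...), one argument or row to a line, values as JSON. carry_out: Moves the arm, as the interface text tells. Shifts and turns lie within -1 to 1; 1 stands for 400 mm of shift or 30 degrees of turn. Its arguments: {"type":"object","properties":{"delta_pos":{"type":"array","items":{"type":"array","items":{"type":"number","minimum":-1,"maximum":1}}},"turn":{"type":"array","items":{"type":"array","items":{"type":"number","minimum":-1,"maximum":1}}},"claw":{"type":"array","items":{"type":"number"}},"force":{"type":"number"}},"required":["delta_pos","turn","claw"]}

```bash
mkdir -p pics; cat > h.py <<'E'
import numpy as np, cv2
from rig import manip
def grab(c):
    d=manip.get_image(c); return d
def save(d,n): cv2.imwrite('pics/'+n,d['image'][:,:,::-1])
def cloud(d):
    h,w=d['z_map'].shape
    u,v=np.meshgrid(np.arange(w),np.arange(h))
    xd=(u-d['cx'])/d['fx'];yd=(v-d['cy'])/d['fy']
    x,y=xd.copy(),yd.copy()
    for _ in range(8):
        s=1+d['k1']*(x*x+y*y); x=xd/s;y=yd/s
    z=d['z_map']; P=np.stack([x*z,y*z,z],-1)
    T=np.linalg.inv(np.array(d['world_to_cam']))
    W=P@T[:3,:3].T+T[:3,3]; W[z==0]=np.nan
    return W
E
python3 - <<'E'
from h import *
np.set_printoptions(precision=4,suppress=True)
s=manip.get_state();print(s)
for c in ('top','side'):
    d=grab(c);save(d,c+'0.png');np.save(c+'0.npy',cloud(d))
    print(c,np.linalg.inv(d['world_to_cam'])[:3,3],d['fx'],d['k1'])
    for q in ('pin_carrier','empty_bore','carrier_handle','guide_pin','seated_pin','thick_pin','slim_pin'):
        for r in manip.place_of(c,q)[:4]: print(c,q,np.round(r['point'],4),round(r['score'],2))
E
```

```text
{'clock': 0.0, 'qpos': array([ 1.032 ,  0.2766,  1.5062, -0.    ,  1.3607, -0.121 ]), 'qd': array([ 0.0005, -0.0006, -0.0017,  0.0013, -0.    ,  0.0008]), 'effort': array([ -0.003 , -41.6769, -24.5803,  -0.0004,   0.0109,   0.    ]), 'position': array([0.233 , 0.5251, 0.2304]), 'ee_rot': array([-0.0003,  0.2074,  0.9783, -0.0009]), 'contact_force': array([ 1.1175, -0.0479, -0.1958]), 'moment': array([0.0056, 0.0269, 0.011 ]), 'gripper_force': 0.0, 'width': 0.08556373224473157}
top [0.4101 0.0955 1.0683] 388.88248119192787 -0.036899451309618934
top pin_carrier [0.4994 0.1817 0.0069] 0.68
top empty_bore [0.5411 0.205  0.0416] 0.95
top carrier_handle [0.4924 0.179  0.0868] 0.85
top guide_pin [0.3219 0.4501 0.0009] 0.67
top guide_pin [ 0.3341  0.4941 -0.0004] 0.62
top guide_pin [0.5161 0.3785 0.0072] 0.51
top guide_pin [0.3877 0.4899 0.0029] 0.51
top seated_pin [0.4456 0.1574 0.0139] 0.38
top thick_pin [0.3999 0.3203 0.0019] 0.4
top slim_pin [0.6059 0.2988 0.007 ] 0.52
side [-0.1245  0.969   0.7139] 463.4946079632433 0.007564607764825502
side pin_carrier [0.4938 0.1798 0.0052] 0.54
side guide_pin [0.3359 0.4902 0.0052] 0.8
side guide_pin [ 0.3203  0.45   -0.0004] 0.6
side guide_pin [0.5179 0.3739 0.0042] 0.55
side guide_pin [ 0.3869  0.4856 -0.0004] 0.51
side seated_pin [0.4438 0.1523 0.0167] 0.46
side thick_pin [0.3988 0.3146 0.0062] 0.54
side slim_pin [0.6087 0.2962 0.0081] 0.55
```

View pics/top0.png

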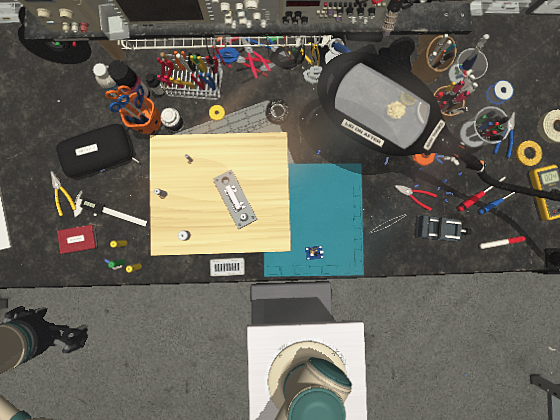

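View pics/side0.png

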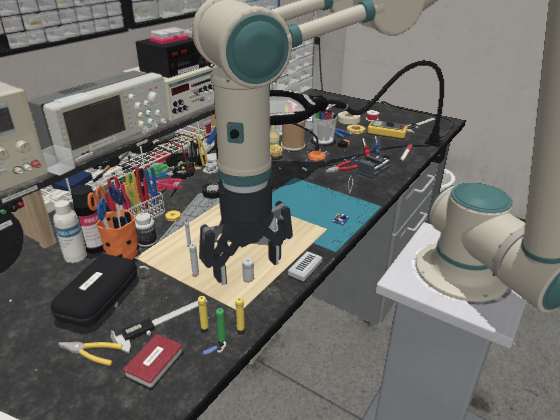

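The top view shows the board with the slim pin at (188,158), the guide pin at (160,193) and the thick pin at (183,236). The carrier is at (236,200), with its empty bore near (225,181). The yellow and green look-alikes at (113–128, 243–268) are off the board. I'll refine the positions from depth.

```bash
python3 - <<'E'
from h import *
np.set_printoptions(precision=4,suppress=True)
for c in('top','side'):
    W=np.load(c+'0.npy').reshape(-1,3)
    W=W[~np.isnan(W[:,0])]
    def near(p,r,z0,z1): return W[(np.hypot(W[:,0]-p[0],W[:,1]-p[1])<r)&(W[:,2]>z0)&(W[:,2]<z1)]
    b=near((.45,.35),.03,-.02,.03);print(c,'board z',np.median(b[:,2]))
    for n,p in dict(guide=(.517,.376),thick=(.399,.317),slim=(.607,.297),seated=(.4445,.155)).items():
        q=near(p,.025,.015,.15)
        if len(q)<3: print(n,len(q));continue
        zt=np.percentile(q[:,2],90); t=q[q[:,2]>zt-.008]
        print(n,len(q),'ztop',zt,'mid',(t.min(0)+t.max(0))/2,t.mean(0), np.ptp(t,axis=0))
    t=near((.494,.18),.1,.034,.05)
    if len(t)>20:
        r=cv2.minAreaRect((t[:,:2]*1000).astype(np.float32));print('block',len(t),r,np.median(t[:,2]))
    t=near((.494,.18),.05,.075,.1)
    if len(t)>5:
        r=cv2.minAreaRect((t[:,:2]*1000).astype(np.float32));print('bar',len(t),r,np.median(t[:,2]))
d=cv2.imread('pics/top0.png')[150:250,145:265];cv2.imwrite('pics/c1.png',cv2.resize(d,None,fx=6,fy=6,interpolation=cv2.INTER_CUBIC))
E
```

```text
top board z 0.005447633761704207
guide 76 ztop 0.08528396087343165 mid [0.5141 0.3722 0.0828] [0.5142 0.3718 0.0838] [0.0151 0.0151 0.0095]
thick 96 ztop 0.05797895185553403 mid [0.3994 0.3168 0.0555] [0.4002 0.3162 0.0554] [0.0234 0.0216 0.0102]
slim 30 ztop 0.07561479585321809 mid [0.605  0.2985 0.073 ] [0.6045 0.2982 0.0736] [0.0085 0.0086 0.0098]
seated 276 ztop 0.09019984414482124 mid [0.4517 0.1613 0.0895] [0.4481 0.159  0.0914] [0.0303 0.0219 0.0128]
block 972 ((493.3852844238281, 180.77198791503906), (150.6418914794922, 56.0225715637207), 25.8032169342041) 0.04156681701028586
bar 152 ((486.0748596191406, 177.19696044921875), (81.12660217285156, 13.96338939666748), 25.869346618652344) 0.09491414078240162
side board z 0.006153686215811138
guide 189 ztop 0.08432481239935488 mid [0.516  0.3752 0.0828] [0.5145 0.3761 0.0836] [0.0167 0.0134 0.0123]
thick 217 ztop 0.055960010214970456 mid [0.4032 0.3186 0.0531] [0.4011 0.3202 0.0542] [0.0249 0.0263 0.0097]
slim 85 ztop 0.07277512788435202 mid [0.606  0.3009 0.0723] [0.6058 0.3015 0.0717] [0.006  0.0075 0.0139]
seated 86 ztop 0.06852871443462077 mid [0.4406 0.1595 0.0693] [0.4401 0.1591 0.0677] [0.0064 0.0117 0.0174]
block 47 ((446.76177978515625, 154.97865295410156), (23.29715347290039, 41.23699188232422), 34.48981475830078) 0.04203660510975393
```

View pics/c1.png

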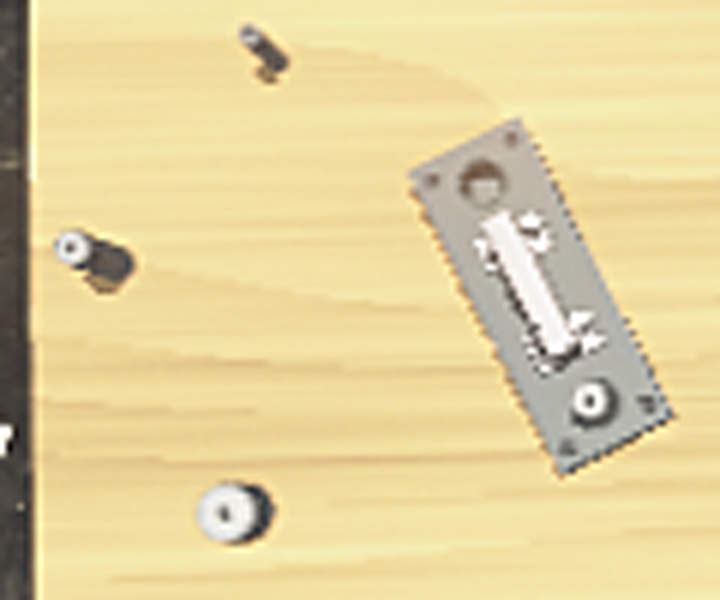

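The crop shows the guide pin at crop (72,247), the empty bore at (484,185) and the seated pin at (592,402). This confirms a yaw of about 26° and the empty bore at the far-left end.

```bash
cat >> h.py <<'E'
from scipy.spatial.transform import Rotation as Ro
np.set_printoptions(precision=4,suppress=True)
def go(p,yaw=25.8):  # TCP target; tool y at yaw+90
    s=manip.get_state(); R=Ro.from_quat(np.roll(s['ee_rot'],-1))
    c,sn=np.cos(np.radians(yaw)),np.sin(np.radians(yaw))
    best=None
    for g in (1,-1):
        y=g*np.array([-sn,c,0]);z=np.array([0,0,-1.]);x=np.cross(y,z)
        rv=(R.inv()*Ro.from_matrix(np.stack([x,y,z],1))).as_rotvec()
        if best is None or np.linalg.norm(rv)<np.linalg.norm(best): best=rv
    d=R.inv().apply(np.array(p)-s['position'])
    print('t',s['clock'],'pos',s['position'],'w',s['width'],'F',s['contact_force'],'q6',s['qpos'][5])
    print('axes x',R.as_matrix()[:,0],'y',R.as_matrix()[:,1])
    print('shift',d/.4,'mm',d*1000,'rows',np.linalg.norm(d)/.05,'turn',np.degrees(best)/30,'deg',np.degrees(best))
E
python3 -c "
from h import *
go((.515,.374,.16))"
```

```text
t 0.8 pos [0.2333 0.5256 0.2314] w 0.08548907997525422 F [0.3259 0.067  0.3319] q6 -0.12099424773615435
axes x [-0.914   0.4058 -0.    ] y [0.4058 0.914  0.0002]
shift [-0.7973 -0.0606  0.1784] mm [-318.9393  -24.2467   71.3645] rows 6.554481684435498 turn [ 0.0003  0.0001 -1.658 ] deg [  0.0082   0.0043 -49.7393]
```

>>> carry_out(
  delta_pos=[
    [-0.797,-0.061,0.178],
    [-0.797,-0.061,0.178],
    [-0.797,-0.061,0.178],
    [-0.797,-0.061,0.178],
    [-0.797,-0.061,0.178],
    [-0.797,-0.061,0.178],
    [-0.797,-0.061,0.178],
    [-0.797,-0.061,0.178],
  ],
  turn=[
    [0,0,-1],
    [0,0,-1],
    [0,0,-1],
    [0,0,-1],
    [0,0,-1],
    [0,0,-1],
    [0,0,-1],
    [0,0,-1],
  ],
  claw=[-1,-1,-1,-1,-1,-1,-1,-1],
  force=40,
)

```text
clock: 1.6
position: [0.5189, 0.3708, 0.1583]
ee_rot: [0.0, -0.05, 0.999, -0.001]
contact_force: [-0.7, -0.1, -1.0]
width: 0.0852
gripper_force: 0.0
```

```bash
python3 -c "
from h import *
go((.515,.374,.10))"
```

```text
t 1.6 pos [0.5189 0.3708 0.1583] w 0.08518443637530605 F [-0.6512 -0.0615 -1.0254] q6 -1.158264658760591
axes x [-0.9949 -0.1007 -0.0004] y [-0.1007  0.9949 -0.0022]
shift [0.0089 0.0092 0.1458] mm [ 3.5703  3.6643 58.319 ] rows 1.1708604667066236 turn [-0.0042 -0.     -0.6673] deg [ -0.1268  -0.0012 -20.0197]
```

>>> carry_out(
  delta_pos=[
    [0,0,0.1],
    [0,0,0.1],
    [0,0,0.1],
    [0,0,0.1],
    [0,0,0.1],
  ],
  turn=[
    [0,0,-0.663],
    [0,0,-0.663],
    [0,0,-0.663],
    [0,0,-0.663],
    [0,0,-0.663],
  ],
  claw=[-1,-1,-1,-1,-1],
)

```text
clock: 2.1
position: [0.5144, 0.3745, 0.1205]
ee_rot: [0.0, -0.224, 0.975, 0.0]
contact_force: [-0.3, 0.1, -0.1]
width: 0.0854
gripper_force: 0.0
```

```bash
python3 -c "
from h import *
go((.515,.374,.045))"
```

```text
t 2.1 pos [0.5144 0.3745 0.1205] w 0.08542623560293189 F [-0.3282  0.1363 -0.1382] q6 -1.5035850768133523
axes x [-0.8994 -0.4372 -0.0005] y [-0.4372  0.8994  0.0003]
shift [-0.0008 -0.0017  0.1888] mm [-0.3142 -0.6993 75.5371] rows 1.5108194628510176 turn [0.0006 0.0009 0.0042] deg [0.0175 0.0284 0.1246]
```

>>> carry_out(
  delta_pos=[
    [0,-0.002,0.08],
    [0,-0.002,0.15],
    [0,-0.002,0.188],
    [0,-0.002,0.188],
    [0,-0.002,0.188],
    [0,-0.002,0.188],
    [0,-0.002,0.188],
    [0,-0.002,0.188],
    [0,-0.002,0.188],
    [0,-0.002,0.188],
  ],
  turn=[
    [0,0,0],
    [0,0,0],
    [0,0,0],
    [0,0,0],
    [0,0,0],
    [0,0,0],
    [0,0,0],
    [0,0,0],
    [0,0,0],
    [0,0,0],
  ],
  claw=[-1,-1,-1,-1,0.5,0.8,1,1,1,1],
  force=40,
)

```text
clock: 3.1
position: [0.5155, 0.3735, 0.0457]
ee_rot: [0.001, -0.225, 0.974, 0.0]
contact_force: [-0.8, 0.3, 4.2]
width: 0.0153
gripper_force: 38.9
```

```bash
python3 -c "
from h import *
go((.515,.374,.045))
d=grab('side');save(d,'s1.png');np.save('s1.npy',cloud(d))
d=grab('top');save(d,'t1.png');np.save('t1.npy',cloud(d))
im=cv2.imread('pics/s1.png')[180:320,130:330];cv2.imwrite('pics/s1c.png',cv2.resize(im,None,fx=4,fy=4))
"
```

```text
t 3.1 pos [0.5155 0.3735 0.0457] w 0.015269642171505126 F [-0.8156  0.2654  4.1625] q6 -1.5061586592793754
axes x [-0.8992 -0.4376 -0.0013] y [-0.4376  0.8992  0.0003]
shift [0.0005 0.0017 0.0018] mm [0.203  0.6785 0.7399] rows 0.020484261035476233 turn [0.0005 0.0025 0.0049] deg [0.0163 0.0743 0.148 ]
```

View pics/s1c.png

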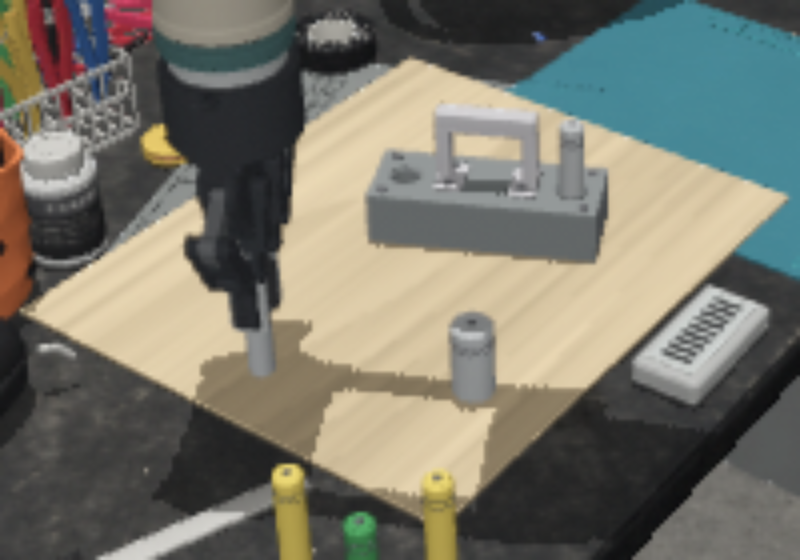

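The pin is gripped at crop (262,340), between the fingers, and the side camera now sees the carrier clearly. I'll measure the pin-to-bore vector in the side frame.

```bash
python3 - <<'E'
from h import *
from scipy.optimize import least_squares
cam=np.linalg.inv(np.array(manip.get_image('side')['world_to_cam']))[:3,3]
W=np.load('s1.npy').reshape(-1,3);W=W[~np.isnan(W[:,0])]
def near(p,r,z0,z1): return W[(np.hypot(W[:,0]-p[0],W[:,1]-p[1])<r)&(W[:,2]>z0)&(W[:,2]<z1)]
t=near((.494,.18),.1,.036,.047);r=cv2.minAreaRect((t[:,:2]*1000).astype(np.float32));print(len(t),r,np.median(t[:,2]))
def fit(p,z0,z1,rad):
    q=near(p,.02,z0,z1)
    o=least_squares(lambda c:np.hypot(q[:,0]-c[0],q[:,1]-c[1])-rad,np.array(p)+.004*(np.array(p)-cam[:2])/np.linalg.norm(np.array(p)-cam[:2]),loss='soft_l1',f_scale=.001)
    print(len(q),o.x,'rms',np.sqrt(np.mean(o.fun**2)));return o.x
print('pin');fit((.515,.374),.012,.028,.008)
print('seated');s=fit((.444,.157),.05,.082,.008)
# front long face & left short face of block
def plane(a):
    pass
c,sn=np.cos(np.radians(25.8)),np.sin(np.radians(25.8))
q=near((.494,.18),.1,.012,.036);L=(q[:,:2]-[.4934,.1808])@np.array([[c,-sn],[sn,c]])
f=L[(np.abs(L[:,0])<.06)&(L[:,1]>.015)];print('front face',len(f),np.polyfit(f[:,0],f[:,1],1))
g=L[(np.abs(L[:,1])<.02)];print('end',len(g),np.median(g,axis=0) if len(g) else '')
T=(t[:,:2]-[.4934,.1808])@np.array([[c,-sn],[sn,c]]);print('top ext',np.percentile(T,[1,99],axis=0))
E
```

```text
702 ((496.1180114746094, 178.41217041015625), (150.27175903320312, 65.93961334228516), 25.825946807861328) 0.04183904854255882
pin
39 [0.5176 0.3731] rms 0.0012147740366813468
seated
63 [0.4463 0.1558] rms 0.0013700929608119934
front face 342 [-0.0033  0.0258]
end 29 [-0.073  -0.0068]
top ext [[-0.0727 -0.0291]
 [ 0.0755  0.0288]]
```

>>> carry_out(
  delta_pos=[
    [0,0,-0.1],
    [0,0,-0.2],
    [0.02,-0.1,-0.2],
    [0.06,-0.2,-0.2],
    [0.09,-0.3,-0.2],
    [0.121,-0.4105,-0.2],
    [0.121,-0.4105,-0.2],
    [0.121,-0.4105,-0.2],
    [0.121,-0.4105,-0.15],
    [0.121,-0.4105,-0.15],
    [0.121,-0.4105,-0.15],
  ],
  turn=[
    [0,0,0],
    [0,0,0],
    [0,0,0],
    [0,0,0],
    [0,0,0],
    [0,0,0],
    [0,0,0],
    [0,0,0],
    [0,0,0],
    [0,0,0],
    [0,0,0],
  ],
  claw=[1,1,1,1,1,1,1,1,1,1,1],
  force=60,
)

```text
clock: 4.35
position: [0.5428, 0.2054, 0.1044]
ee_rot: [-0.001, -0.225, 0.974, 0.0]
contact_force: [0.3, 0.1, -1.9]
width: 0.0146
gripper_force: 58.8
```

```bash
python3 - <<'E'
from h import *
from scipy.optimize import least_squares
go((.5155-.8992*.0484+.4376*.1642,.3735-.4376*.0484-.8992*.1642,.07))
d=grab('side');save(d,'s2.png');W=cloud(d).reshape(-1,3);W=W[~np.isnan(W[:,0])]
p=manip.get_state()['position']
q=W[(np.hypot(W[:,0]-p[0],W[:,1]-p[1])<.02)&(W[:,2]>.052)&(W[:,2]<.085)]
cam=np.linalg.inv(d['world_to_cam'])[:3,3];u=(p-cam)[:2];u/=np.linalg.norm(u)
for a,b in((.05,.06),(.06,.07),(.07,.08),(.05,.085)):
    k=q[(q[:,2]>a)&(q[:,2]<b)]
    if len(k)<4: continue
    o=least_squares(lambda c:np.hypot(k[:,0]-c[0],k[:,1]-c[1])-.008,p[:2],loss='soft_l1',f_scale=.001);print(a,len(k),o.x)
im=cv2.imread('pics/s2.png')[170:270,180:300];cv2.imwrite('pics/s2c.png',cv2.resize(im,None,fx=6,fy=6))
E
```

```text
t 4.35 pos [0.5428 0.2054 0.1044] w 0.014642887446253843 F [ 0.3144  0.0834 -1.9414] q6 -1.7837321626685292
axes x [-0.8986 -0.4389  0.0015] y [-0.4389  0.8986  0.0007]
shift [-0.0017 -0.0028  0.086 ] mm [-0.6831 -1.1053 34.4129] rows 0.6887477476921877 turn [ 0.0013 -0.0029  0.0077] deg [ 0.04   -0.0861  0.2317]
0.06 8 [0.5453 0.2032]
0.07 20 [0.545 0.205]
0.05 41 [0.5448 0.2043]
```

View pics/s2c.png

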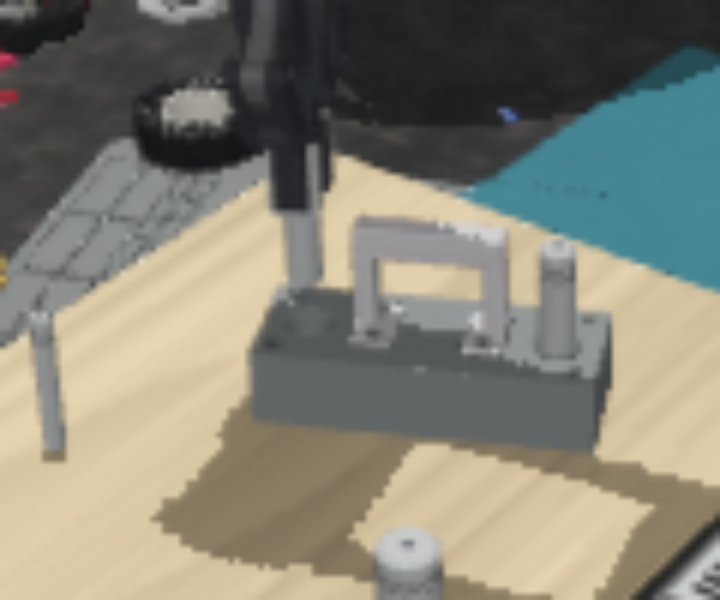

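The pin's foot is over the bore at crop (305,285), and the fitted offset is about 1 mm in tool y. I'll correct that and lower gently.

>>> carry_out(
  delta_pos=[
    [-0.001,-0.0025,0.02],
    [-0.001,-0.0025,0.04],
    [-0.001,-0.0025,0.05],
    [-0.001,-0.0025,0.056],
    [-0.001,-0.0025,0.061],
    [-0.001,-0.0025,0.066],
    [-0.001,-0.0025,0.069],
    [-0.001,-0.0025,0.069],
  ],
  turn=[
    [0,0,0],
    [0,0,0],
    [0,0,0],
    [0,0,0],
    [0,0,0],
    [0,0,0],
    [0,0,0],
    [0,0,0],
  ],
  claw=[1,1,1,1,1,1,1,1],
)

```text
clock: 5.2
position: [0.5443, 0.2036, 0.0772]
ee_rot: [-0.0, -0.224, 0.974, 0.0]
contact_force: [-0.0, 0.4, -0.5]
width: 0.0146
gripper_force: 58.8
```

```bash
python3 -c "
from h import *
go((.5434,.2047,.0517));print(manip.get_state()['moment'])"
```

```text
t 5.2 pos [0.5443 0.2036 0.0772] w 0.014644896690976333 F [-0.0388  0.3734 -0.469 ] q6 -1.78545785244977
axes x [-0.8992 -0.4375  0.    ] y [-0.4375  0.8992  0.0001]
shift [0.0008 0.0034 0.0639] mm [ 0.3051  1.3547 25.5474] rows 0.5117014761928288 turn [ 0.0001 -0.0001  0.0049] deg [ 0.0042 -0.0016  0.1466]
[-0.0094 -0.0199  0.0024]
```

No force with the foot about 4 mm below the top face, so it has entered. Continuing down.

>>> carry_out(
  delta_pos=[
    [0,0,0.01],
    [0,0,0.02],
    [0,0,0.03],
    [0,0,0.04],
    [0,0,0.048],
    [0,0,0.054],
    [0,0,0.058],
    [0,0,0.061],
    [0,0,0.061],
  ],
  turn=[
    [0,0,0],
    [0,0,0],
    [0,0,0],
    [0,0,0],
    [0,0,0],
    [0,0,0],
    [0,0,0],
    [0,0,0],
    [0,0,0],
  ],
  claw=[1,1,1,1,1,1,1,1,1],
)

```text
clock: 6.1
position: [0.5443, 0.2037, 0.0528]
ee_rot: [-0.0, -0.225, 0.974, 0.0]
contact_force: [-0.5, 0.2, -0.9]
width: 0.0144
gripper_force: 58.8
```

>>> carry_out(
  delta_pos=[
    [0,0,0.002],
    [0,0,0.004],
    [0,0,0.005],
    [0,0,0.005],
  ],
  turn=[
    [0,0,0],
    [0,0,0],
    [0,0,0],
    [0,0,0],
  ],
  claw=[1,1,1,1],
)

```text
clock: 6.5
position: [0.5445, 0.2037, 0.0518]
ee_rot: [0.0, -0.225, 0.974, 0.0]
contact_force: [-1.5, 0.1, 5.2]
width: 0.0146
gripper_force: 59.5
```

>>> carry_out(
  delta_pos=[
    [0,0,0.005],
    [0,0,0.005],
    [0,0,0.005],
    [0,0,0.005],
    [0,0,0.005],
    [0,0,-0.05],
    [0,0,-0.12],
    [0,0,-0.24],
    [0,0,-0.3],
    [0,0,-0.3],
    [0,0,-0.3],
  ],
  turn=[
    [0,0,0],
    [0,0,0],
    [0,0,0],
    [0,0,0],
    [0,0,0],
    [0,0,0],
    [0,0,0],
    [0,0,0],
    [0,0,0],
    [0,0,0],
    [0,0,0],
  ],
  claw=[0.3,-0.3,-1,-1,-1,-1,-1,-1,-1,-1,-1],
)

```text
clock: 7.6
position: [0.5441, 0.2036, 0.1711]
ee_rot: [0.0, -0.225, 0.974, 0.0]
contact_force: [0.6, -0.2, 0.4]
width: 0.0852
gripper_force: 0.0
```

```bash
python3 - <<'E'
from h import *
p=manip.get_state()
c,sn=np.cos(np.radians(25.8)),np.sin(np.radians(25.8))
for n in('side','top'):
    d=grab(n);save(d,n+'3.png');W=cloud(d).reshape(-1,3);W=W[~np.isnan(W[:,0])]
    L=np.c_[(W[:,:2]-[.4949,.1798])@np.array([[c,-sn],[sn,c]]),W[:,2]]
    t=W[(np.abs(L[:,0])<.09)&(np.abs(L[:,1])<.045)&(W[:,2]>.037)&(W[:,2]<.046)]
    if len(t)>20: print(n,len(t),cv2.minAreaRect((t[:,:2]*1000).astype(np.float32)))
    for x in(-.055,.055,0):
        k=L[(np.hypot(L[:,0]-x,L[:,1])<.016)&(L[:,2]>.05)&(L[:,2]<.12)]
        if len(k)>3: print(n,x,len(k),'ztop',np.percentile(k[:,2],[80,95,99]),k.mean(0))
go((.4949,.1798,.06))
im=cv2.imread('pics/side3.png')[170:290,160:320];cv2.imwrite('pics/s3c.png',cv2.resize(im,None,fx=5,fy=5))
E
```

```text
side 642 ((495.5768737792969, 180.57586669921875), (151.2650146484375, 61.209930419921875), 25.22484016418457)
side -0.055 95 ztop [0.0877 0.0919 0.0929] [-0.0552  0.005   0.0737]
side 0.055 99 ztop [0.0894 0.0923 0.0936] [0.0552 0.0038 0.0735]
side 0 81 ztop [0.0958 0.0972 0.0976] [-0.0001  0.0041  0.0911]
top 305 ((487.2205810546875, 177.7834014892578), (136.74234008789062, 56.01824188232422), 25.827960968017578)
top 0.055 24 ztop [0.0916 0.0927 0.0929] [0.0494 0.0011 0.0801]
top 0 13 ztop [0.0943 0.0951 0.0955] [0.0071 0.0065 0.0934]
t 7.7 pos [0.5431 0.2034 0.1693] w 0.08544446378041996 F [-0.6083  0.8437 -0.5037] q6 -1.785508332672869
axes x [-0.8991 -0.4376  0.003 ] y [-0.4376  0.8992  0.0007]
shift [ 0.1334 -0.0004  0.2737] mm [ 53.3447  -0.1553 109.4899] rows 2.435875194236153 turn [ 0.0014 -0.0058  0.0051] deg [ 0.0408 -0.1735  0.1532]
```

View pics/s3c.png

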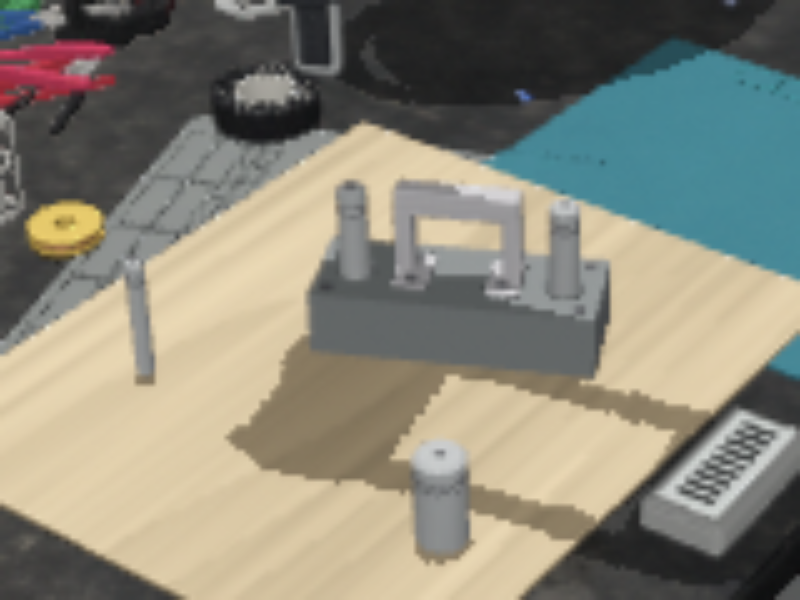

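Both pin tops are at the same height (0.092–0.093), the carrier stands flat, and the other pins are undisturbed. Next I'll move over the handle.

>>> carry_out(
  delta_pos=[
    [0.06,0,0],
    [0.1335,0,0],
    [0.1335,0,0.08],
    [0.1335,0,0.16],
    [0.1335,0,0.22],
    [0.1335,0,0.255],
    [0.1335,0,0.255],
    [0.1335,0,0.255],
  ],
  turn=[
    [0,0,0],
    [0,0,0],
    [0,0,0],
    [0,0,0],
    [0,0,0],
    [0,0,0],
    [0,0,0],
    [0,0,0],
  ],
  claw=[-1,-1,-1,-1,-1,-1,-1,-1],
)

```text
clock: 8.5
position: [0.4956, 0.1801, 0.068]
ee_rot: [-0.001, -0.225, 0.974, 0.0]
contact_force: [-0.2, -0.1, -0.1]
width: 0.0854
gripper_force: 0.0
```

```bash
python3 -c "
from h import *
go((.495,.1798,.067))"
```

```text
t 8.5 pos [0.4956 0.1801 0.068 ] w 0.08538014995049857 F [-0.2086 -0.0848 -0.1452] q6 -1.8072322450823701
axes x [-0.8992 -0.4376  0.0023] y [-0.4376  0.8992  0.0006]
shift [ 0.0018 -0.      0.0024] mm [ 0.7186 -0.0125  0.9742] rows 0.0242127076491256 turn [ 0.0012 -0.0044  0.005 ] deg [ 0.0364 -0.1324  0.1505]
```

Aligned. I'll close on the bar, then lift slowly.

>>> carry_out(
  delta_pos=[
    [0.002,0,0.001],
    [0.002,0,0.001],
    [0.002,0,0.001],
    [0.002,0,0.001],
    [0.002,0,0.001],
    [0.002,0,0.001],
    [0.002,0,0.001],
    [0.002,0,0.001],
    [0.002,0,0.001],
    [0.002,0,0.001],
  ],
  turn=[
    [0,0,0],
    [0,0,0],
    [0,0,0],
    [0,0,0],
    [0,0,0],
    [0,0,0],
    [0,0,0],
    [0,0,0],
    [0,0,0],
    [0,0,0],
  ],
  claw=[0,0.5,0.7,0.9,1,1,1,1,1,1],
  force=100,
)

```text
clock: 9.5
position: [0.4955, 0.1804, 0.069]
ee_rot: [0.0, -0.224, 0.975, 0.0]
contact_force: [-2.3, 1.6, 6.1]
width: 0.0123
gripper_force: 97.8
```

>>> carry_out(
  delta_pos=[
    [0,0,-0.015],
    [0,0,-0.04],
    [0,0,-0.07],
    [0,0,-0.1],
    [0,0,-0.13],
    [0,0,-0.16],
    [0,0,-0.19],
    [0,0,-0.22],
    [0,0,-0.24],
    [0,0,-0.25],
    [0,0,-0.25],
    [0,0,-0.25],
  ],
  turn=[
    [0,0,0],
    [0,0,0],
    [0,0,0],
    [0,0,0],
    [0,0,0],
    [0,0,0],
    [0,0,0],
    [0,0,0],
    [0,0,0],
    [0,0,0],
    [0,0,0],
    [0,0,0],
  ],
  claw=[1,1,1,1,1,1,1,1,1,1,1,1],
)

```text
clock: 10.7
position: [0.4952, 0.1798, 0.1681]
ee_rot: [-0.0, -0.225, 0.974, 0.0]
contact_force: [-0.7, -0.2, -4.7]
width: 0.0123
gripper_force: 97.7
```

```bash
python3 - <<'E'
from h import *
go((.495,.1798,.167))
d=grab('side');save(d,'s4.png');W=cloud(d).reshape(-1,3);W=W[~np.isnan(W[:,0])]
c,sn=np.cos(np.radians(25.8)),np.sin(np.radians(25.8))
L=np.c_[(W[:,:2]-[.4949,.1798])@np.array([[c,-sn],[sn,c]]),W[:,2]]
f=L[(np.abs(L[:,0])<.07)&(L[:,1]>.02)&(L[:,1]<.034)&(L[:,2]>.08)&(L[:,2]<.16)]
for a in np.arange(-.06,.061,.03):
    k=f[np.abs(f[:,0]-a)<.01]
    if len(k): print(a,len(k),'z',k[:,2].min(),np.percentile(k[:,2],97),'y',np.median(k[:,1]))
im=cv2.imread('pics/s4.png')[100:280,130:370];cv2.imwrite('pics/s4c.png',cv2.resize(im,None,fx=3.3,fy=3.3))
E
```

```text
t 10.7 pos [0.4952 0.1798 0.1681] w 0.012292931941859415 F [-0.7168 -0.1937 -4.7031] q6 -1.8075778035658707
axes x [-0.8991 -0.4377  0.0009] y [-0.4377  0.8991  0.0003]
shift [0.0005 0.0001 0.0028] mm [0.1843 0.0369 1.1013] rows 0.02234363535537561 turn [ 0.0005 -0.0018  0.0051] deg [ 0.0159 -0.0527  0.1541]
-0.06 112 z 0.10358019678679176 0.14168882439625272 y 0.026699676416620702
-0.03 110 z 0.10269468172069895 0.1414979622808937 y 0.026911086065581683
0.0 110 z 0.1045626609218413 0.14174179728774713 y 0.026334947286343877
0.03 108 z 0.1032707690772926 0.14224840015191723 y 0.026900088725087572
0.06 108 z 0.10269604809361965 0.14191220448398972 y 0.026621344302654282
```

View pics/s4c.png

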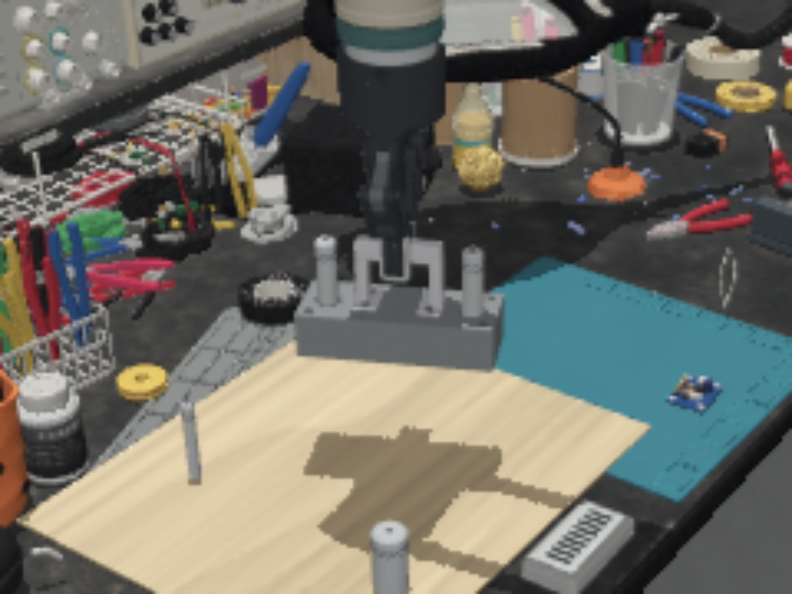

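The carrier hangs level at crop (400,335) with both pins in it. Its top face is at z≈0.142, so the underside is about 10 cm above the board, and the slim and thick pins still stand. One short settle, then I'll hand in.

>>> carry_out(
  delta_pos=[
    [0,0,0],
    [0,0,0],
    [0,0,0],
    [0,0,0],
    [0,0,0],
  ],
  turn=[
    [0,0,0],
    [0,0,0],
    [0,0,0],
    [0,0,0],
    [0,0,0],
  ],
  claw=[1,1,1,1,1],
)

```text
clock: 11.25
position: [0.4955, 0.1799, 0.1684]
ee_rot: [-0.0, -0.225, 0.974, 0.0]
contact_force: [0.3, 1.0, -5.3]
width: 0.0121
gripper_force: 97.7
```

```bash
python3 -c "
from rig import manip
print(manip.sign_off())"
```

```text
the job is handed in; nothing more can be done
None
```

The matching pin is fully home in the empty bore, and the arm is holding the carrier level by its handle, with both pins in it, about 10 cm above the board; the job is handed in (11.3 s, no verdict shown), with the other two pins still standing.

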